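# Put the electronics bench back in order

## Robot

A 6-joint arm with a two-finger parallel gripper is mounted at the origin on the work surface. World frame = base frame: x ahead of the robot, y to its left, z up, the work surface at z = 0. Lengths are in m, angles in rad, forces in N, time in s.
With the tool pointing down it reaches from about 0.2 to 0.875 m from the base axis. Payload 3.4 kg.
Tool frame: the origin (TCP) lies midway between the tips of the shut fingers; the grasp point (between the pads) lies 19 mm behind it; z points along the fingers, y is the direction in which the jaws open and shut (so a half turn about z gives the same grasp; the last joint's range is limited). The gripper opens to 94 mm and grips with 3 to 60 N. Pads are 16 mm wide; open, the fingers measure 119 mm over their backs; the gripper's body (75 mm by 177 mm) begins 78 mm behind the grasp point.
Start: joints at [-0.121, 0.276, 1.505, -0, 1.361, -0.121], TCP at [0.575, -0, 0.205] pointing down, gripper open.
Joint ranges: [-2.89, 2.89], [-0.75, 2.08], [0.22, 2.7], [-1.18, 4.32], [0.11, 2.71], [-2.7, 2.7]. Speed limits (rad/s): [2.57, 2.57, 3.14, 3.14, 3.14, 3.14].

## Interface

Orientations are given as a unit quaternion [x, y, z, w].
In Python, from cell import monitor, imaging, job, search_frame, silhouettes, mark_of gives the robot as it stands.
- The arm moves only by the tool play_rows, never from a script. Its argument "series" is a list of rows, each an object with "dp": the shift along the world's x, y, z in cm, a list of three; "rotation": the turn, a rotation vector about the world's x, y, z in rad, a list of three; "grip": the opening, from 0 (shut) to 1 (fully open). In form: [{"dp": [tx, ty, tz], "rotation": [ax, ay, az], "grip": grip}, ...]. A call has 1 to 20 rows; each row is the pose to reach, as a shift and turn from the pose commanded when the call began; what a row does not reach only later rows make up. A row lasts 1/12 s, in which the tool goes at most 41.7 mm and 7.16 degrees, less where a joint would pass 70% of its speed; a pose out of reach is approached as far as the arm can. A call with a gripper value outside its range is refused whole. The fingers move at their own pace and stop on an object; "squeeze" is the grip in N (left out, the last holds). Time passes only in rows, so rows that repeat a pose let the fingers close. It gives the time, the measured TCP pose, the force and the opening at its end, in the units of the state.
- monitor.get_obs(): the state, without advancing time (a new reading comes with each control period).
- imaging.read_camera(name): name is "scene" or "side" or "wrist"; returns a dict with "image" (384x512x3 uint8, blue, green, red), "z_map" (384x512 float32, m along the optical axis (not along the pixel's ray), 0 where there is no reading), "fx", "fy", "cx", "cy" (pixels), "k1" (the pictures are not rectified: a ray, as slopes to the right and down, at radius r is drawn at 1 + k1 r^2 times it, then the intrinsics apply), "position" and "rotation" of the camera in the world; the wrist camera has in their place "mount" (4x4, takes a point from camera to tool coordinates, whose origin is the TCP and whose axes are the flange's). Camera axes: x right, y down, z forward; pixel columns grow to the right and rows downward; lengths in m; the calibration is good to about 2 mm. A picture is of the moment at which its call begins: read the wrist's pose just before it.
- job.close_job(): hands the job in, once; it reports no verdict.
Trained networks look in a picture, given as the dict that the camera call returned (one of the last four; its "shot" number tells which), for a name from the list of things; names that differ only in an ending like _2 or _b are one class to them, and where a whole thing is asked for, a point or a joint stands for the part that bears it (a point fixed in the world has none). Each returns a list of dicts, best first, with "p" (0 to 1); they miss things now and then, are a little off and sometimes report something else, mostly with a low value. They report only what shows in the picture. A call takes as long as a camera call. They do not tell look-alikes from the thing itself.
- search_frame(picture, target): "rect" ([left, top, right, bottom] in pixels, round what is visible of it).
- silhouettes(picture, target): "pixels" (384x512 bool, what is visible of it) and "rect" ([left, top, right, bottom] in pixels, round what is visible of it).
- mark_of(picture, target): "uv" ([column, row] in pixels: a listed point, or the origin of a listed thing).
The state is a dict: "time": time; "q": joint angles; "joint_velocities": joint speeds; "tau": joint torques, N m; "tool_pos": TCP position; "ee_rot": TCP orientation; "force": force on the tool from outside, world axes, zero at the start; "wrist_torque": the same for the moment, N m; "opening": finger opening in m.
Only numpy, scipy, OpenCV 4.12 (cv2) and the standard library are available. Lean on these libraries where they do the work, as an engineer would, in place of code of your own. Each camera call takes 0.05 s, during which the arm holds its last target. There are 200 camera calls.

## Task

Tidy the bench: set the red-lidded pot on the red coaster and the blue-lidded pot on the blue coaster, keeping both upright all the way; lay the screwdriver on its yellow outline on the black pad, handle on handle and tip pointing the way the outline shows; and move the green circuit card from the grey stand into the slot of the black card holder, upright and fully home. Do it in any order, let go of everything, and do not shift the multimeter.

Things in the scene. Friction and masses are not known exactly. Their poses are not given: they have to be found in the camera images.
- red_pot_center (a point): White plastic flux pot with a red lid and a red band, 60 mm tall, 46 mm across (42 mm at the foot), about 90 g, standing upright on the mat. The point is on its axis half-way up (30 mm above its underside); z is up when it stands.
- blue_pot_center (a point): White plastic paste pot with a blue lid and a blue band, 60 mm tall, 46 mm across (42 mm at the foot), about 90 g, standing upright on the mat. The point is on its axis half-way up (30 mm above its underside); z is up when it stands.
- screwdriver_handle (a point): Stubby screwdriver lying on the mat, 70 g: yellow square handle with black strips, 64 mm long, 28 mm wide and high, and a 7 mm steel shaft 44 mm long. The point is the middle of the handle, 14 mm above its underside, close to the balance point; x points along the tool to the steel tip, z up.
- screwdriver_tip (a point): The end of the screwdriver's steel shaft, on its axis, 76 mm ahead of the handle's middle; axes as for the handle.
- card_center (a point): Green card, 3 mm thick, 84 wide, 76 tall, 60 g; its top edge is a round white grip bar, 12 mm thick, 60 long. Point: half-way up, 38 mm above the lower edge; bar centre 32 mm further up. x square to its face, y along its width, z up the card. Starts leaning 20 deg, top towards the robot, in a fixed grey stand (base 90 x 110 mm; backrest to 40 mm up the card); bar free on both sides; lifts out.
- red_coaster: Fixed round black coaster with a raised red rim and a red dot in the middle: 76 mm outside, recess 66 mm across with its floor 3 mm above the table, rim top 6 mm above the table. Origin on its axis at table height, z up. The place of the red-lidded pot.
- blue_coaster: Fixed round black coaster with a raised blue rim and a blue dot in the middle: 76 mm outside, recess 66 mm across with its floor 3 mm above the table, rim top 6 mm above the table. Origin on its axis at table height, z up. The place of the blue-lidded pot.
- tool_pad: Fixed flat black rubber pad, 150 x 64 mm, 3 mm thick, with the screwdriver's yellow outline: handle 64 x 28 mm, its middle at x = -22 mm; shaft from x = +10 to its end at x = +54 mm; both at y = 0. Origin at the pad's centre at table height; x runs along the pad from handle outline to tip outline, z up.
- card_rack: Fixed black card holder, 60 x 112 mm, one slot along y through the origin: 5.5 mm wide, 100 long between end stops, floor 6 mm above the table, straight walls to 28 mm, then sloping green lips to a mouth 22 mm wide at 40 mm. Origin mid base at table height; x across the slot, z up. A seated card stands on the slot floor, at most 7 deg off upright, either face in front.
- multimeter: Bystander: yellow and black hand multimeter lying flat, 80 x 150 x 37 mm, beyond the work. Origin at the centre of its underside. Leave it where it lies.
There are look-alikes about, which are no part of the job. Of the things like the tool_pad, leave any that is purple; of the rest the smaller one is meant.

How it is judged:
At the end, for the whole second after the job is handed in: Each pot upright (0.12 rad) in its own colour's coaster, within 12 mm of centre; screwdriver flat on the pad, handle within 12 mm of its outline, tip the outlined way within 20 mm of the centre line; card on the slot floor, within 12 mm, 0.2 rad of upright; all at rest; multimeter moved under 30 mm (horizontal distance between red_pot_center and red_coaster below 0.012 m and z of red_pot_center in the frame of red_coaster between 0.029 and 0.037 m and angle between each of red_pot_center, blue_pot_center's own z axis and vertical below 0.12 rad and linear speed of each of red_pot, blue_pot, screwdriver, card below 0.02 m/s and angular speed of each of red_pot, blue_pot, screwdriver, card below 0.2 rad/s and horizontal distance between blue_pot_center and blue_coaster below 0.012 m and z of blue_pot_center in the frame of blue_coaster between 0.029 and 0.037 m and x of screwdriver_handle in the frame of tool_pad between -0.034 and -0.01 m and y of screwdriver_handle in the frame of tool_pad between -0.012 and 0.012 m and z of screwdriver_handle in the frame of tool_pad between 0.012 and 0.022 m and y of screwdriver_tip in the frame of tool_pad between -0.02 and 0.02 m and x of screwdriver_tip in the frame of tool_pad above 0.03 m and x of card_center in the frame of card_rack between -0.012 and 0.012 m and y of card_center in the frame of card_rack between -0.012 and 0.012 m and z of card_center in the frame of card_rack between 0.038 and 0.048 m and angle between card_center's own z axis and vertical below 0.2 rad and distance of multimeter from where it was at the start of the episode below 0.03 m); the robot touches nothing.
It fails at once if the red-lidded pot is tipped over (more than 0.7 rad) (angle between red_pot_center's own z axis and vertical above 0.7 rad).
It fails at once if the blue-lidded pot is tipped over (more than 0.7 rad) (angle between blue_pot_center's own z axis and vertical above 0.7 rad).
It fails at once if the multimeter is shifted by more than 30 mm (distance of multimeter from where it was at the start of the episode above 0.03 m).
It also fails if it takes over 109 s, if anything falls off the work surface, if the arm or the gripper's body presses on something with over 40 N, if the wrist force passes 120 N, or if a joint passes its speed limit or range.

## Working session

There is one attempt and no reset: what is moved stays moved. The work goes in short steps, Python scripts to look and compute and a tool call to move; the robot and the scene stay as the last step left them, time stands still between calls to the robot, and variables do not carry over. Pictures are saved under pics/ and viewed, about 12 in all and at most 16, crops included, and the job is handed in when it is done.

Besides the shell and the picture viewer there is one more tool, called by a JSON object that holds its "method" and its "body", one argument or row to a line. play_rows: Moves the arm, as the interface text tells. Its arguments: {"type":"object","properties":{"series":{"type":"array"},"squeeze":{"type":"number"}},"required":["series"]}

```bash
mkdir -p pics
cat > h.py <<'E'
import numpy as np,cv2
from scipy.spatial.transform import Rotation as R
from cell import monitor,imaging,job,search_frame,silhouettes,mark_of
def pose(c,o=None):
    if 'position' in c:
        r=np.array(c['rotation'],float)
        if r.shape!=(3,3): r=R.from_quat(r.ravel()).as_matrix()
        return r,np.array(c['position'])
    M=np.array(c['mount']); T=np.eye(4);T[:3,:3]=R.from_quat(o['ee_rot']).as_matrix();T[:3,3]=o['tool_pos']
    M=T@M; return M[:3,:3],M[:3,3]
def slopes(c,uv):
    uv=np.atleast_2d(np.asarray(uv,float)); d=(uv-[c['cx'],c['cy']])/[c['fx'],c['fy']]; s=d.copy()
    for _ in range(20): s=d/(1+c['k1']*(s**2).sum(1,keepdims=True))
    return np.c_[s,np.ones(len(s))]
def onplane(c,uv,z,o=None):
    r,p=pose(c,o); d=slopes(c,uv)@r.T; return p+d*((z-p[2])/d[:,2])[:,None]
def cloud(c,mask,o=None):
    v,u=np.nonzero(mask&(c['z_map']>0)); r,p=pose(c,o)
    return p+(slopes(c,np.c_[u,v])*c['z_map'][v,u][:,None])@r.T
E
python3 - <<'E'
from h import *
o=monitor.get_obs();print(o['time'],o['tool_pos'],o['ee_rot'],o['opening'])
ims=[]
for n in ['scene','side']:
    c=imaging.read_camera(n); print(n,c['position'],c['fx'])
    im=c['image'].copy()
    for t in ['red_pot_center','blue_pot_center','screwdriver_handle','screwdriver_tip','card_center','red_coaster','blue_coaster','tool_pad','card_rack','multimeter']:
        z={'red_pot_center':.03,'blue_pot_center':.03,'screwdriver_handle':.014,'screwdriver_tip':.014,'card_center':.045}.get(t,0)
        for m in mark_of(c,t)[:3]:
            print(t,round(m['p'],2),np.round(m['uv']),onplane(c,m['uv'],z)[0].round(3)); cv2.circle(im,tuple(int(a) for a in m['uv']),3,(255,0,255),1)
    cv2.imwrite(f'pics/{n}0.png',cv2.resize(im,(800,600)))
E
```

```text
0.0 [5.74441573e-01 7.56682449e-05 2.04639237e-01] [ 7.07091132e-01  7.07121892e-01 -5.51841910e-04 -6.76551810e-04] 0.0942871323775472
scene [ 1.11422776 -0.01148303  0.84250407] 357.0719555372922
red_pot_center 0.83 [286. 159.] [0.484 0.113 0.03 ]
blue_pot_center 0.63 [350. 144.] [0.437 0.308 0.03 ]
screwdriver_handle 0.6 [207. 170.] [ 0.498 -0.118  0.014]
screwdriver_tip 0.51 [204. 152.] [ 0.428 -0.128  0.014]
card_center 0.81 [147. 151.] [ 0.439 -0.289  0.045]
red_coaster 0.69 [128. 204.] [ 0.588 -0.337  0.   ]
blue_coaster 0.84 [369. 199.] [0.615 0.33  0.   ]
tool_pad 0.9 [208. 210.] [ 0.622 -0.113  0.   ]
tool_pad 0.89 [358. 271.] [0.817 0.255 0.   ]
tool_pad 0.43 [243. 136.] [ 0.361 -0.007  0.   ]
card_rack 0.83 [294. 216.] [0.655 0.117 0.   ]
card_rack 0.34 [202. 150.] [ 0.409 -0.135  0.   ]
multimeter 0.6 [229. 272.] [ 0.8   -0.061  0.   ]
side [0.2989481  0.93840849 0.79594659] 443.5626731051421
red_pot_center 0.84 [294. 224.] [0.473 0.121 0.03 ]
blue_pot_center 0.83 [286. 284.] [0.443 0.314 0.03 ]
screwdriver_tip 0.51 [330. 176.] [ 0.426 -0.13   0.014]
card_center 0.57 [338. 141.] [ 0.432 -0.28   0.045]
red_coaster 0.72 [293. 139.] [ 0.587 -0.324  0.   ]
blue_coaster 0.81 [216. 280.] [ 0.606  0.323 -0.   ]
tool_pad 0.86 [259. 172.] [ 0.64  -0.107  0.   ]
tool_pad 0.72 [342. 212.] [0.367 0.002 0.   ]
tool_pad 0.68 [152. 242.] [0.805 0.258 0.   ]
card_rack 0.81 [227. 221.] [0.653 0.128 0.   ]
multimeter 0.81 [207. 174.] [ 0.789 -0.053  0.   ]
```

View pics/scene0.png

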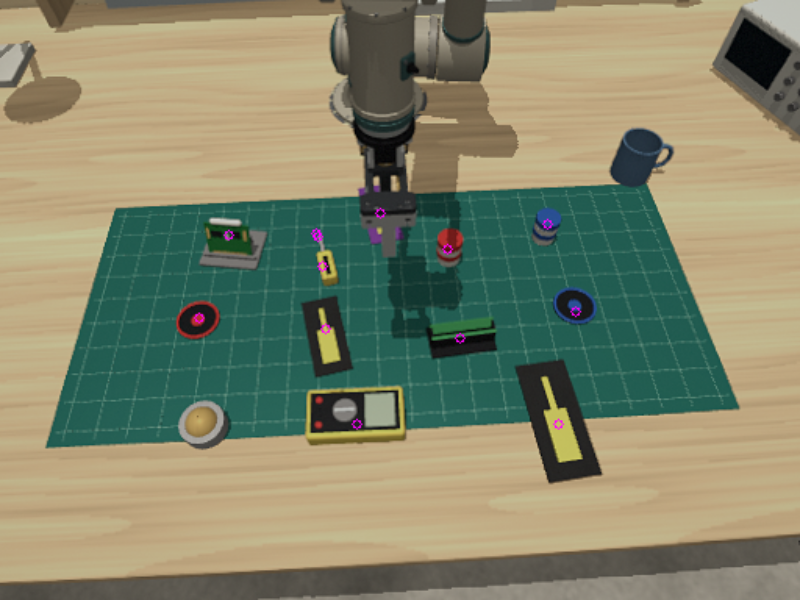

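View pics/side0.png

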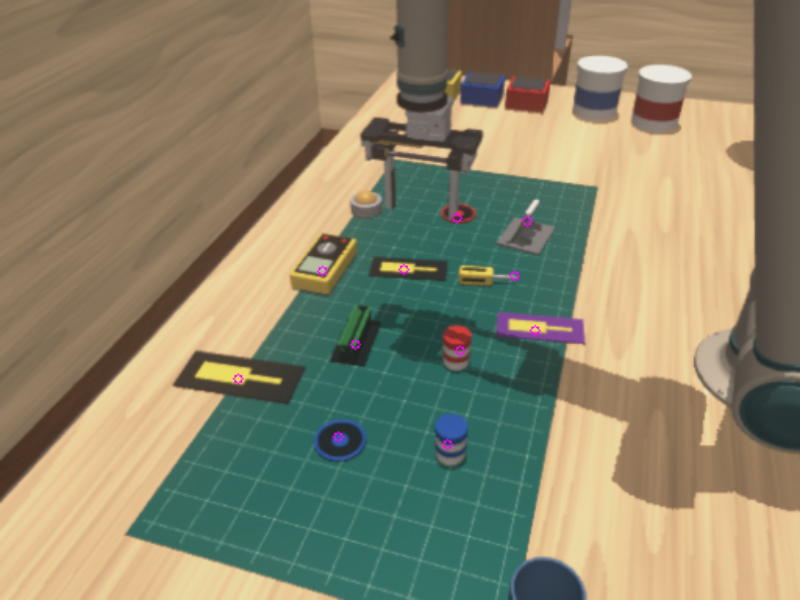

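The scene picture (800 px scale) shows the arm, the card in its stand (228,235) and the screwdriver (325,265, tip up/away). It also shows the smaller black pad (327,335, tip towards the robot) and a larger black pad (558,424) to ignore. The purple pad is behind the gripper. Next I refine the poses from the masks.

```bash
cat > m.py <<'E'
from h import *
def best(c,t,near=None):
    L=silhouettes(c,t)
    if near is not None:
        L=[s for s in L if np.linalg.norm(onplane(c,[[(s['rect'][0]+s['rect'][2])/2,(s['rect'][1]+s['rect'][3])/2]],.01)[0,:2]-near)<.08]
    return L[0]['pixels'] if L else None
def rect(P):
    (a,b),(w,h),an=cv2.minAreaRect((P[:,:2]*1000).astype(np.float32))
    if w<h: w,h,an=h,w,an+90
    return f'c=({a:.1f},{b:.1f}) {w:.0f}x{h:.0f} long-axis {((an+90)%180)-90:.1f}deg'
def uv(m): v,u=np.nonzero(m); return np.c_[u,v]
def circ(P):
    A=np.c_[2*P[:,:2],np.ones(len(P))]; x=np.linalg.lstsq(A,(P[:,:2]**2).sum(1),rcond=None)[0]; return x[:2]
def run(c,o=None,ts=None):
    near={'tool_pad':(.63,-.11),'card_rack':(.654,.122),'red_pot_center':(.48,.117),'blue_pot_center':(.44,.31),'red_coaster':(.59,-.33),'blue_coaster':(.61,.326),'screwdriver_handle':(.47,-.12),'card_center':(.44,-.285)}
    for t in ts or near:
        m=best(c,t,near[t])
        if m is None: print(t,None); continue
        P=cloud(c,m,o)
        if 'pot' in t:
            Q=P[P[:,2]>np.percentile(P[:,2],95)-.004]; (x,y),r=cv2.minEnclosingCircle((Q[:,:2]*1000).astype(np.float32)); print(t,'top z',np.percentile(P[:,2],95).round(4),'c',round(x,1),round(y,1),'r',round(r,1))
        elif 'coaster' in t: print(t,rect(onplane(c,uv(m),.006,o)))
        elif t=='tool_pad':
            print(t,rect(onplane(c,uv(m),.003,o))); b=c['image'].astype(int); y=m&(b[...,2]>120)&(b[...,1]>120)&(b[...,0]<130); print('  yellow',rect(onplane(c,uv(y),.003,o)),onplane(c,uv(y),.003,o)[:,:2].mean(0).round(4))
        elif t=='card_rack':
            Q=P[(P[:,2]>.033)]; print(t,rect(Q),'foot',rect(P),'zmax',P[:,2].max().round(3))
        elif 'screw' in t:
            Q=P[P[:,2]>.021]; print(t,'handle',rect(Q),'z',np.percentile(Q[:,2],90).round(3),'all',rect(P[P[:,2]>.006]))
        else:
            b=c['image'].astype(int).min(2); w=m&(b>140); Q=cloud(c,w,o); print(t,'bar',rect(Q),'z',np.percentile(Q[:,2],[5,50,95]).round(3),'all',rect(P),len(Q))
E
python3 - <<'E'
from m import *
for n in ['scene','side']:
    print(n); c=imaging.read_camera(n); run(c)
E
```

```text
scene
tool_pad c=(636.6,-113.3) 151x64 long-axis 10.8deg
  yellow c=(634.2,-112.7) 109x29 long-axis 11.0deg [ 0.6475 -0.1102]
card_rack c=(658.2,116.8) 108x31 long-axis -85.9deg foot c=(655.6,116.3) 110x70 long-axis -85.4deg zmax 0.044
red_pot_center top z 0.0614 c 483.5 113.1 r 23.8
blue_pot_center top z 0.0613 c 443.9 302.5 r 23.0
red_coaster c=(593.7,-338.8) 73x67 long-axis 86.7deg
blue_coaster c=(605.3,326.3) 76x75 long-axis -60.3deg
screwdriver_handle handle c=(501.9,-112.1) 65x28 long-axis 11.6deg z 0.029 all c=(484.3,-116.0) 102x28 long-axis 12.1deg
card_center bar c=(429.3,-291.8) 55x10 long-axis 79.6deg z [0.074 0.077 0.079] all c=(413.7,-302.2) 110x92 long-axis 83.9deg 57
side
tool_pad c=(631.4,-110.3) 148x66 long-axis 10.9deg
  yellow c=(633.8,-111.1) 110x31 long-axis 16.8deg [ 0.645  -0.1083]
card_rack c=(655.0,119.0) 112x30 long-axis -84.6deg foot c=(656.9,97.9) 156x64 long-axis -86.4deg zmax 0.043
red_pot_center top z 0.0605 c 480.6 115.7 r 24.4
blue_pot_center top z 0.0609 c 439.3 304.7 r 23.0
red_coaster c=(584.1,-330.5) 77x74 long-axis 46.3deg
blue_coaster c=(601.4,329.0) 80x73 long-axis -69.7deg
screwdriver_handle handle c=(498.6,-110.2) 62x33 long-axis 14.5deg z 0.028 all c=(476.6,-113.9) 107x34 long-axis 10.8deg
card_center bar c=(433.4,-346.5) 169x20 long-axis -83.4deg z [0.046 0.075 0.079] all c=(433.3,-338.0) 186x27 long-axis -87.3deg 34
```

{"method": "play_rows", "body": {
  "series": [
    {"dp": [-9.2, 11.4, -4], "rotation": [0, 0, 0], "grip": 1},
    {"dp": [-9.2, 11.4, -4], "rotation": [0, 0, 0], "grip": 1},
    {"dp": [-9.2, 11.4, -4], "rotation": [0, 0, 0], "grip": 1},
    {"dp": [-9.2, 11.4, -4], "rotation": [0, 0, 0], "grip": 1},
    {"dp": [-9.2, 11.4, -4], "rotation": [0, 0, 0], "grip": 1},
    {"dp": [-9.2, 11.4, -4], "rotation": [0, 0, 0], "grip": 1}
  ],
  "squeeze": 25
}}

```text
time: 2.5
tool_pos: [0.4822, 0.1147, 0.1655]
ee_rot: [0.706, 0.708, -0.0, 0.0]
force: [1.0, -0.8, 0.2]
opening: 0.0941
```

Run:
```python
from m import *
o=monitor.get_obs();print(o['time'],o['tool_pos'].round(4) if hasattr(o['tool_pos'],'round') else o['tool_pos'],o['force'])
c=imaging.read_camera('wrist'); print(pose(c,o)[1])
run(c,o,['red_pot_center','card_rack'])
cv2.imwrite('pics/w1.png',c['image'])
c=imaging.read_camera('scene'); run(c,None,['card_center','blue_pot_center','red_coaster','blue_coaster'])
m=silhouettes(c,'card_center')[0]; print(m['rect'])
u0,v0,u1,v1=[int(a) for a in m['rect']]
im=c['image'][v0-15:v1+15,u0-15:u1+15]; cv2.imwrite('pics/cardcrop.png',cv2.resize(im,None,fx=6,fy=6))
```

```text
2.5 [0.4822 0.1147 0.1655] [ 0.96984742 -0.75069323  0.17763834]
[0.48187933 0.19024996 0.3449122 ]Traceback (most recent call last):
  File "<stdin>", line 4, in <module>
  File "m.py", line 17, in run
    m=best(c,t,near[t])
  File "m.py", line 5, in best
    L=[s for s in L if np.linalg.norm(onplane(c,[[(s['rect'][0]+s['rect'][2])/2,(s['rect'][1]+s['rect'][3])/2]],.01)[0,:2]-near)<.08]
                                      ~~~~~~~^^^^^^^^^^^^^^^^^^^^^^^^^^^^^^^^^^^^^^^^^^^^^^^^^^^^^^^^^^^^^^^^^^^^^^^
  File "h.py", line 16, in onplane
    r,p=pose(c,o); d=slopes(c,uv)@r.T; return p+d*((z-p[2])/d[:,2])[:,None]
        ~~~~^^^^^
  File "h.py", line 9, in pose
    M=np.array(c['mount']); T=np.eye(4);T[:3,:3]=R.from_quat(o['ee_rot']).as_matrix();T[:3,3]=o['tool_pos']
                                                             ~^^^^^^^^^^
TypeError: 'NoneType' object is not subscriptable
```

```bash
sed -i 's/def best(c,t,near=None):/def best(c,t,near=None,o=None):/; s/,\.01)\[0,:2\]/,.01,o)[0,:2]/; s/best(c,t,near\[t\])/best(c,t,near[t],o)/' m.py
python3 - <<'E'
from m import *
o=monitor.get_obs()
c=imaging.read_camera('wrist')
run(c,o,['red_pot_center','card_rack'])
cv2.imwrite('pics/w1.png',c['image'])
c=imaging.read_camera('scene'); run(c,None,['card_center','blue_pot_center','red_coaster','blue_coaster'])
m=silhouettes(c,'card_center')[0]; print(m['rect'])
u0,v0,u1,v1=[int(a) for a in m['rect']]
im=c['image'][v0-15:v1+15,u0-15:u1+15]; cv2.imwrite('pics/cardcrop.png',cv2.resize(im,None,fx=6,fy=6))
E
```

```text
red_pot_center top z 0.0612 c 479.3 115.8 r 22.9
card_rack c=(655.4,119.0) 108x30 long-axis -84.8deg foot c=(660.0,111.9) 128x70 long-axis -85.9deg zmax 0.043
card_center bar c=(431.3,-290.8) 55x9 long-axis 80.8deg z [0.074 0.077 0.079] all c=(410.9,-302.0) 113x85 long-axis 82.4deg 53
blue_pot_center top z 0.0617 c 444.6 302.2 r 23.2
red_coaster c=(592.1,-338.1) 74x72 long-axis -83.2deg
blue_coaster c=(606.0,327.2) 77x72 long-axis -49.9deg
[130.8, 141.4, 161.0, 163.7]
```

View pics/w1.png

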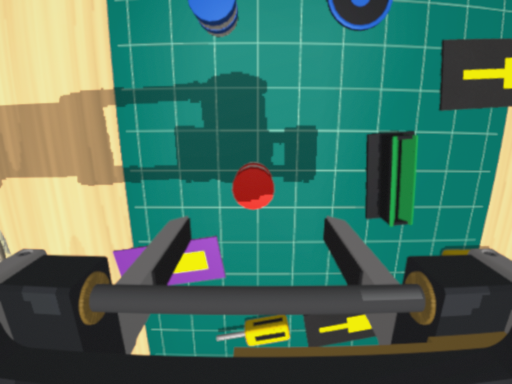

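The wrist view shows the red pot at (253,187) between the fingers' line and the rack at (392,178). I go down and grip it.

{"method": "play_rows", "body": {
  "series": [
    {"dp": [-0.1, 0.1, -4], "rotation": [0, 0, 0], "grip": 1},
    {"dp": [-0.1, 0.1, -8], "rotation": [0, 0, 0], "grip": 1},
    {"dp": [-0.1, 0.1, -12], "rotation": [0, 0, 0], "grip": 1},
    {"dp": [-0.1, 0.1, -14.5], "rotation": [0, 0, 0], "grip": 1},
    {"dp": [-0.1, 0.1, -14.5], "rotation": [0, 0, 0], "grip": 0.6},
    {"dp": [-0.1, 0.1, -14.5], "rotation": [0, 0, 0], "grip": 0.3},
    {"dp": [-0.1, 0.1, -14.5], "rotation": [0, 0, 0], "grip": 0.3},
    {"dp": [-0.1, 0.1, -14.5], "rotation": [0, 0, 0], "grip": 0.3},
    {"dp": [-0.1, 0.1, -14.5], "rotation": [0, 0, 0], "grip": 0.3},
    {"dp": [-0.1, 0.1, -14.5], "rotation": [0, 0, 0], "grip": 0.3}
  ],
  "squeeze": 25
}}

```text
time: 3.88
tool_pos: [0.4832, 0.1151, 0.022]
ee_rot: [0.707, 0.707, 0.001, 0.001]
force: [-0.5, -0.3, -0.7]
opening: 0.0573
```

{"method": "play_rows", "body": {
  "series": [
    {"dp": [0, 0, 0], "rotation": [0, 0, 0], "grip": 0.2},
    {"dp": [0, 0, 0], "rotation": [0, 0, 0], "grip": 0.2},
    {"dp": [0, 0, 0], "rotation": [0, 0, 0], "grip": 0.2},
    {"dp": [0, 0, 0], "rotation": [0, 0, 0], "grip": 0.2},
    {"dp": [0, 0, 3], "rotation": [0, 0, 0], "grip": 0.2},
    {"dp": [0, 0, 7], "rotation": [0, 0, 0], "grip": 0.2},
    {"dp": [0, 0, 11], "rotation": [0, 0, 0], "grip": 0.2},
    {"dp": [0, 0, 14], "rotation": [0, 0, 0], "grip": 0.2}
  ]
}}

```text
time: 4.55
tool_pos: [0.4827, 0.1151, 0.1632]
ee_rot: [0.707, 0.707, 0.001, 0.001]
force: [1.2, -0.2, -1.4]
opening: 0.045
```

{"method": "play_rows", "body": {
  "series": [
    {"dp": [10.8, -49.5, 0], "rotation": [0, 0, 0], "grip": 0.2},
    {"dp": [10.8, -49.5, 0], "rotation": [0, 0, 0], "grip": 0.2},
    {"dp": [10.8, -49.5, 0], "rotation": [0, 0, 0], "grip": 0.2},
    {"dp": [10.8, -49.5, 0], "rotation": [0, 0, 0], "grip": 0.2},
    {"dp": [10.8, -49.5, 0], "rotation": [0, 0, 0], "grip": 0.2},
    {"dp": [10.8, -49.5, 0], "rotation": [0, 0, 0], "grip": 0.2},
    {"dp": [10.8, -49.5, 0], "rotation": [0, 0, 0], "grip": 0.2},
    {"dp": [10.8, -49.5, 0], "rotation": [0, 0, 0], "grip": 0.2},
    {"dp": [10.8, -49.5, 0], "rotation": [0, 0, 0], "grip": 0.2},
    {"dp": [10.8, -49.5, 0], "rotation": [0, 0, 0], "grip": 0.2},
    {"dp": [10.8, -49.5, 0], "rotation": [0, 0, 0], "grip": 0.2},
    {"dp": [10.8, -49.5, 0], "rotation": [0, 0, 0], "grip": 0.2},
    {"dp": [10.8, -49.5, 0], "rotation": [0, 0, 0], "grip": 0.2},
    {"dp": [10.8, -49.5, 0], "rotation": [0, 0, 0], "grip": 0.2},
    {"dp": [10.8, -49.5, 0], "rotation": [0, 0, 0], "grip": 0.2},
    {"dp": [10.8, -49.5, 0], "rotation": [0, 0, 0], "grip": 0.2}
  ]
}}

```text
time: 5.88
tool_pos: [0.5896, -0.3781, 0.1601]
ee_rot: [0.707, 0.707, 0.0, -0.001]
force: [-0.1, 0.0, -0.9]
opening: 0.0454
```

Run:
```python
from m import *
o=monitor.get_obs(); print(o['time'],o['tool_pos'])
c=imaging.read_camera('wrist')
run(c,o,['red_coaster','card_center','screwdriver_handle'])
cv2.imwrite('pics/w2.png',c['image'])
m=silhouettes(c,'red_pot_center')
P=cloud(c,m[0]['pixels'],o); Q=P[P[:,2]>P[:,2].max()-.01]; print('pot',P[:,2].max(),cv2.minEnclosingCircle((Q[:,:2]*1000).astype(np.float32)))
```

```text
5.8833 [ 0.58957824 -0.37809171  0.16010755]
red_coaster c=(589.8,-338.5) 75x74 long-axis -62.7deg
card_center bar c=(431.9,-292.7) 59x19 long-axis 80.1deg z [0.074 0.078 0.079] all c=(420.4,-294.8) 91x68 long-axis 84.6deg 647
screwdriver_handle None
pot 0.20136805738002259 ((589.564208984375, -377.1802062988281), 22.960012435913086)
```

View pics/w2.png

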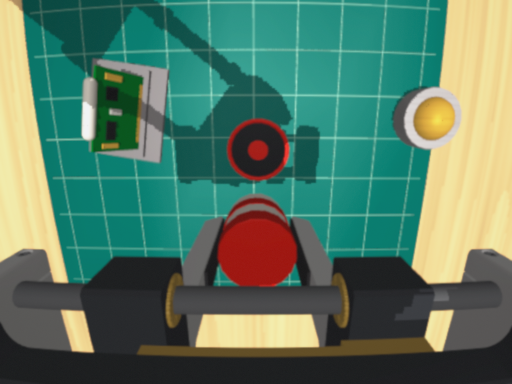

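The red pot is held upright at (258,245), the coaster is at (258,150), and the card in its stand is at (120,110) with the white bar on the robot side. I place the pot.

{"method": "play_rows", "body": {
  "series": [
    {"dp": [0.1, 3.9, 0], "rotation": [0, 0, 0], "grip": 0.2},
    {"dp": [0.1, 4.0, -4], "rotation": [0, 0, 0], "grip": 0.2},
    {"dp": [0.1, 4.0, -8], "rotation": [0, 0, 0], "grip": 0.2},
    {"dp": [0.1, 4.0, -11.5], "rotation": [0, 0, 0], "grip": 0.2},
    {"dp": [0.1, 4.0, -13], "rotation": [0, 0, 0], "grip": 0.2},
    {"dp": [0.1, 4.0, -13.6], "rotation": [0, 0, 0], "grip": 0.2},
    {"dp": [0.1, 4.0, -13.7], "rotation": [0, 0, 0], "grip": 0.2},
    {"dp": [0.1, 4.0, -13.7], "rotation": [0, 0, 0], "grip": 0.2}
  ]
}}

```text
time: 6.8
tool_pos: [0.5913, -0.3396, 0.024]
ee_rot: [0.707, 0.707, 0.0, 0.0]
force: [0.1, 0.4, -1.0]
opening: 0.0457
```

{"method": "play_rows", "body": {
  "series": [
    {"dp": [0, 0, 0], "rotation": [0, 0, 0], "grip": 0.6},
    {"dp": [0, 0, 0], "rotation": [0, 0, 0], "grip": 0.7},
    {"dp": [0, 0, 0], "rotation": [0, 0, 0], "grip": 0.7},
    {"dp": [0, 0, 0], "rotation": [0, 0, 0], "grip": 0.7},
    {"dp": [0, 0, 0], "rotation": [0, 0, 0], "grip": 0.7},
    {"dp": [0, 0, 4], "rotation": [0, 0, 0], "grip": 0.7},
    {"dp": [0, 0, 8], "rotation": [0, 0, 0], "grip": 0.7},
    {"dp": [0, 0, 12], "rotation": [0, 0, 0], "grip": 0.7},
    {"dp": [0, 0, 15], "rotation": [0, 0, 0], "grip": 0.7},
    {"dp": [0, 0, 15], "rotation": [0, 0, 0], "grip": 0.7}
  ]
}}

```text
time: 7.63
tool_pos: [0.5946, -0.3425, 0.1819]
ee_rot: [0.707, 0.707, 0.001, 0.007]
force: [0.4, 0.1, 1.1]
opening: 0.0655
```

Run:
```python
from m import *
import m
o=monitor.get_obs(); print(o['time'],o['tool_pos'],o['opening'])
c=imaging.read_camera('wrist')
run(c,o,['red_coaster'])
s=silhouettes(c,'red_pot_center')
P=cloud(c,s[0]['pixels'],o); Q=P[P[:,2]>np.percentile(P[:,2],95)-.006]; print('pot',np.percentile(P[:,2],95),cv2.minEnclosingCircle((Q[:,:2]*1000).astype(np.float32)))
P=cloud(c,np.ones((384,512),bool),o); P=P[(P[:,0]<.47)&(P[:,1]>-.36)&(P[:,1]<-.23)]
for lo,hi in [(.066,.085),(.03,.06),(.01,.03)]:
    Q=P[(P[:,2]>lo)&(P[:,2]<hi)]; print(lo,len(Q), rect(Q) if len(Q)>5 else '')
```

```text
7.6333 [ 0.59457896 -0.34251506  0.18192916] 0.06553269683462114
red_coaster c=(589.3,-332.6) 75x63 long-axis 2.9deg
pot 0.06421805074537092 ((591.1126708984375, -339.05242919921875), 22.6893253326416)
0.066 826 c=(427.4,-291.7) 83x12 long-axis 80.3deg
0.03 1520 c=(438.4,-293.2) 84x13 long-axis 81.0deg
0.01 1246 c=(450.7,-295.6) 99x18 long-axis 80.1deg
```

The red pot is at (591,-339) mm on its coaster. Next is the card: the bar centre is about (428,-292,73) mm and the lean is 20°. I align the tool with it.

{"method": "play_rows", "body": {
  "series": [
    {"dp": [-18.4, 5, -3], "rotation": [-0.03, -0.349, -0.169], "grip": 0.5},
    {"dp": [-18.4, 5, -3], "rotation": [-0.03, -0.349, -0.169], "grip": 0.5},
    {"dp": [-18.4, 5, -3], "rotation": [-0.03, -0.349, -0.169], "grip": 0.5},
    {"dp": [-18.4, 5, -3], "rotation": [-0.03, -0.349, -0.169], "grip": 0.5},
    {"dp": [-18.4, 5, -3], "rotation": [-0.03, -0.349, -0.169], "grip": 0.5},
    {"dp": [-18.4, 5, -3], "rotation": [-0.03, -0.349, -0.169], "grip": 0.5},
    {"dp": [-18.4, 5, -3], "rotation": [-0.03, -0.349, -0.169], "grip": 0.5},
    {"dp": [-18.4, 5, -3], "rotation": [-0.03, -0.349, -0.169], "grip": 0.5},
    {"dp": [-18.4, 5, -3], "rotation": [-0.03, -0.349, -0.169], "grip": 0.5}
  ]
}}

```text
time: 8.53
tool_pos: [0.4083, -0.291, 0.1435]
ee_rot: [0.753, 0.635, 0.112, 0.133]
force: [0.7, 1.0, 0.0]
opening: 0.0469
```

Run:
```python
from m import *
o=monitor.get_obs(); print(o['time'],o['tool_pos'],o['opening']); print(R.from_quat(o['ee_rot']).as_matrix().round(3))
c=imaging.read_camera('wrist')
P=cloud(c,np.ones((384,512),bool),o); P=P[(P[:,0]<.47)&(P[:,1]>-.36)&(P[:,1]<-.23)&(P[:,0]>.38)]
for lo,hi in [(.068,.09),(.045,.055),(.03,.04)]:
    Q=P[(P[:,2]>lo)&(P[:,2]<hi)]; print(lo,len(Q), rect(Q) if len(Q)>5 else '')
b=c['image'].min(2)>150; s=silhouettes(c,'card_center')
w=s[0]['pixels']&b; Q=cloud(c,w,o); print('bar',rect(Q),np.percentile(Q[:,2],[5,50,98]))
cv2.imwrite('pics/w3.png',c['image'])
```

```text
8.5333 [ 0.40831186 -0.29100955  0.1434725 ] 0.046908963613638825
[[ 0.17   0.926  0.338]
 [ 0.986 -0.159 -0.059]
 [-0.     0.343 -0.939]]
0.068 767 c=(425.8,-291.3) 83x11 long-axis 80.8deg
0.045 8 c=(440.7,-253.6) 6x2 long-axis 46.2deg
0.03 25 c=(440.0,-259.6) 21x7 long-axis 59.5deg
bar c=(434.9,-309.1) 88x35 long-axis 81.0deg [0.0744366  0.07723599 0.0788753 ]
```

View pics/w3.png

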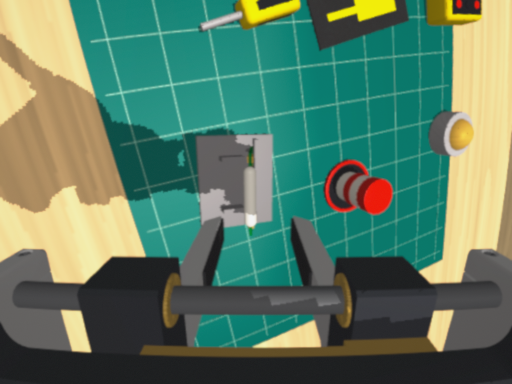

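The bar appears edge-on at column 250, about 6 mm to the robot side of the finger mid-plane. I correct for that and advance along the card.

{"method": "play_rows", "body": {
  "series": [
    {"dp": [-0.5, 0.4, -0.2], "rotation": [0, 0, 0], "grip": 0.5},
    {"dp": [0.5, 0.2, -3], "rotation": [0, 0, 0], "grip": 0.5},
    {"dp": [1.5, 0.0, -6], "rotation": [0, 0, 0], "grip": 0.5},
    {"dp": [2.4, -0.15, -8.4], "rotation": [0, 0, 0], "grip": 0.5},
    {"dp": [2.5, -0.2, -8.7], "rotation": [0, 0, 0], "grip": 0.5},
    {"dp": [2.5, -0.2, -8.7], "rotation": [0, 0, 0], "grip": 0.5},
    {"dp": [2.5, -0.2, -8.7], "rotation": [0, 0, 0], "grip": 0.5}
  ]
}}

```text
time: 9.22
tool_pos: [0.4324, -0.2921, 0.057]
ee_rot: [0.753, 0.635, 0.112, 0.133]
force: [0.0, -1.0, 0.1]
opening: 0.0468
```

Run:
```python
from m import *
o=monitor.get_obs(); print(o['time'],o['tool_pos'],o['force'])
c=imaging.read_camera('wrist')
P=cloud(c,np.ones((384,512),bool),o); P=P[(P[:,0]<.47)&(P[:,1]>-.36)&(P[:,1]<-.23)&(P[:,0]>.38)&(P[:,2]>.06)&(P[:,2]<.085)]
T=(P-o['tool_pos'])@R.from_quat(o['ee_rot']).as_matrix(); Q=T[abs(T[:,1])<.012]; print(len(Q),np.percentile(Q,[2,50,98],axis=0).round(4))
cv2.imwrite('pics/w4.png',c['image'])
```

```text
9.2167 [ 0.43238239 -0.29209657  0.05697426] [ 0.01253781 -0.99937026  0.12207345]
1660 [[-0.0267 -0.0059 -0.023 ]
 [ 0.0051 -0.0002 -0.021 ]
 [ 0.0388  0.0056 -0.0117]]
```

View pics/w4.png

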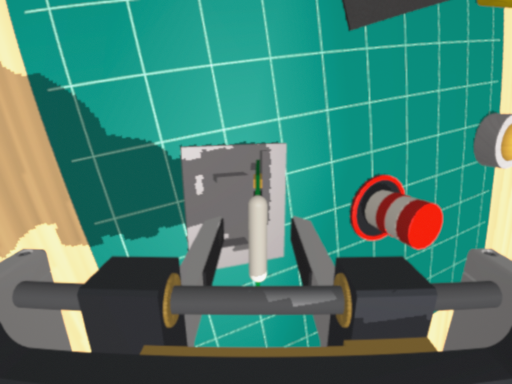

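The bar sits centred between the fingers (column 258). I close, then lift along the card's own direction.

{"method": "play_rows", "body": {
  "series": [
    {"dp": [0, 0, 0], "rotation": [0, 0, 0], "grip": 0.05},
    {"dp": [0, 0, 0], "rotation": [0, 0, 0], "grip": 0.05},
    {"dp": [0, 0, 0], "rotation": [0, 0, 0], "grip": 0.05},
    {"dp": [0, 0, 0], "rotation": [0, 0, 0], "grip": 0.05},
    {"dp": [0, 0, 0], "rotation": [0, 0, 0], "grip": 0.05},
    {"dp": [0, 0, 0], "rotation": [0, 0, 0], "grip": 0.05},
    {"dp": [0, 0, 0], "rotation": [0, 0, 0], "grip": 0.05},
    {"dp": [0, 0, 0], "rotation": [0, 0, 0], "grip": 0.05},
    {"dp": [-0.7, 0.1, 2], "rotation": [0, 0, 0], "grip": 0.05},
    {"dp": [-1.8, 0.3, 5], "rotation": [0, 0, 0], "grip": 0.05},
    {"dp": [-2.9, 0.5, 8], "rotation": [0, 0, 0], "grip": 0.05},
    {"dp": [-2.9, 0.5, 11], "rotation": [0, 0, 0], "grip": 0.05},
    {"dp": [-2.9, 0.5, 14], "rotation": [0, 0, 0], "grip": 0.05},
    {"dp": [-2.9, 0.5, 14], "rotation": [0, 0, 0], "grip": 0.05}
  ],
  "squeeze": 40
}}

```text
time: 10.43
tool_pos: [0.4053, -0.2902, 0.2027]
ee_rot: [0.752, 0.634, 0.112, 0.139]
force: [0.5, -0.6, -0.5]
opening: 0.0107
```

{"method": "play_rows", "body": {
  "series": [
    {"dp": [25, 40.9, -0.5], "rotation": [0.015, 0.351, 0.253], "grip": 0.05},
    {"dp": [25, 40.9, -0.5], "rotation": [0.015, 0.351, 0.253], "grip": 0.05},
    {"dp": [25, 40.9, -0.5], "rotation": [0.015, 0.351, 0.253], "grip": 0.05},
    {"dp": [25, 40.9, -0.5], "rotation": [0.015, 0.351, 0.253], "grip": 0.05},
    {"dp": [25, 40.9, -0.5], "rotation": [0.015, 0.351, 0.253], "grip": 0.05},
    {"dp": [25, 40.9, -0.5], "rotation": [0.015, 0.351, 0.253], "grip": 0.05},
    {"dp": [25, 40.9, -0.5], "rotation": [0.015, 0.351, 0.253], "grip": 0.05},
    {"dp": [25, 40.9, -0.5], "rotation": [0.015, 0.351, 0.253], "grip": 0.05},
    {"dp": [25, 40.9, -0.5], "rotation": [0.015, 0.351, 0.253], "grip": 0.05},
    {"dp": [25, 40.9, -0.5], "rotation": [0.015, 0.351, 0.253], "grip": 0.05},
    {"dp": [25, 40.9, -0.5], "rotation": [0.015, 0.351, 0.253], "grip": 0.05},
    {"dp": [25, 40.9, -0.5], "rotation": [0.015, 0.351, 0.253], "grip": 0.05},
    {"dp": [25, 40.9, -2], "rotation": [0.015, 0.351, 0.253], "grip": 0.05},
    {"dp": [25, 40.9, -3], "rotation": [0.015, 0.351, 0.253], "grip": 0.05},
    {"dp": [25, 40.9, -3], "rotation": [0.015, 0.351, 0.253], "grip": 0.05},
    {"dp": [25, 40.9, -3], "rotation": [0.015, 0.351, 0.253], "grip": 0.05}
  ]
}}

```text
time: 11.77
tool_pos: [0.6516, 0.1212, 0.1646]
ee_rot: [0.677, 0.736, -0.002, -0.001]
force: [0.1, -0.9, -0.3]
opening: 0.011
```

Run:
```python
from m import *
o=monitor.get_obs(); Rt=R.from_quat(o['ee_rot']).as_matrix(); print(o['time'],o['tool_pos'],o['opening']); print(Rt.round(3))
c=imaging.read_camera('wrist')
A=cloud(c,np.ones((384,512),bool),o)
P=A[(abs(A[:,0]-.656)<.06)&(abs(A[:,1]-.118)<.09)]
Q=P[(P[:,2]>.034)&(P[:,2]<.046)]; print('lips',len(Q),rect(Q))
Q=P[(P[:,2]>.01)&(P[:,2]<.046)]; print('foot',len(Q),rect(Q))
T=(A-o['tool_pos'])@Rt; C=T[(abs(T[:,1])<.02)&(T[:,2]>-.03)&(T[:,2]<.06)&(abs(T[:,0])<.06)]; print('held tool frame',len(C),np.percentile(C,[1,50,99],axis=0).round(4))
cv2.imwrite('pics/w5.png',c['image'])
c=imaging.read_camera('side'); s=silhouettes(c,'card_center'); P=cloud(c,s[0]['pixels']); P=P[(abs(P[:,0]-.656)<.08)&(abs(P[:,1]-.118)<.08)&(P[:,2]>.06)]
n=len(P); print('side card',n,P.min(0).round(3),P.max(0).round(3)); T=(P-o['tool_pos'])@Rt
for a in np.arange(-.03,.06,.015):
    q=T[(T[:,2]>a)&(T[:,2]<a+.015)]; print(a.round(3),len(q),q.mean(0).round(4) if len(q) else '')
```

```text
11.7667 [0.65161549 0.12123958 0.16463592] 0.010958136349668145
[[-0.084  0.996 -0.004]
 [ 0.996  0.084 -0.001]
 [-0.001 -0.005 -1.   ]]
lips 950 c=(654.4,127.5) 90x29 long-axis -85.2deg
foot 1247 c=(654.4,127.7) 90x29 long-axis -85.2deg
held tool frame 2331 [[-0.0279 -0.0167 -0.0291]
 [ 0.0099 -0.0002 -0.0205]
 [ 0.0418  0.0158  0.0204]]
side card 240 [0.643 0.08  0.111] [0.66  0.165 0.188]
-0.03 43 [ 0.0158 -0.0015 -0.02  ]
-0.015 32 [ 0.027  -0.0006 -0.0082]
0.0 45 [ 0.0228 -0.0017  0.0067]
0.015 36 [ 0.0107 -0.0008  0.0236]
0.03 55 [ 0.0083 -0.0004  0.0377]
0.045 29 [ 0.0053 -0.0002  0.0489]
```

View pics/w5.png

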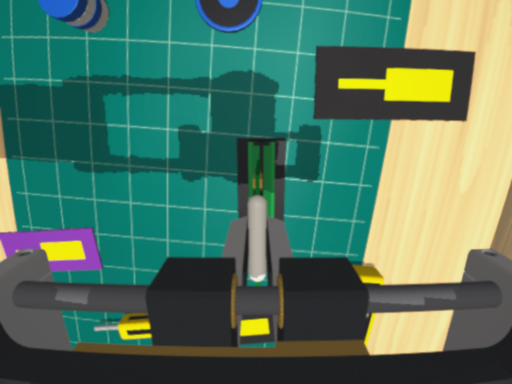

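The card hangs upright at column 258, with the slot 4 px to its right, so it needs about +3.6 mm in x and −3 mm in y.

{"method": "play_rows", "body": {
  "series": [
    {"dp": [0.36, -0.3, 0], "rotation": [0, 0, 0], "grip": 0.05},
    {"dp": [0.36, -0.3, -3], "rotation": [0, 0, 0], "grip": 0.05},
    {"dp": [0.36, -0.3, -6], "rotation": [0, 0, 0], "grip": 0.05},
    {"dp": [0.36, -0.3, -7], "rotation": [0, 0, 0], "grip": 0.05},
    {"dp": [0.36, -0.3, -7], "rotation": [0, 0, 0], "grip": 0.05},
    {"dp": [0.36, -0.3, -7], "rotation": [0, 0, 0], "grip": 0.05}
  ]
}}

```text
time: 12.42
tool_pos: [0.6571, 0.1186, 0.097]
ee_rot: [0.677, 0.736, -0.0, 0.0]
force: [0.3, 0.4, 0.2]
opening: 0.011
```

{"method": "play_rows", "body": {
  "series": [
    {"dp": [0, 0, -0.7], "rotation": [0, 0, 0], "grip": 0.05},
    {"dp": [0, 0, -1.2], "rotation": [0, 0, 0], "grip": 0.05},
    {"dp": [0, 0, -1.7], "rotation": [0, 0, 0], "grip": 0.05},
    {"dp": [0, 0, -2.2], "rotation": [0, 0, 0], "grip": 0.05},
    {"dp": [0, 0, -2.2], "rotation": [0, 0, 0], "grip": 0.05}
  ]
}}

```text
time: 12.83
tool_pos: [0.656, 0.119, 0.0735]
ee_rot: [0.676, 0.737, -0.001, -0.001]
force: [-0.6, -0.6, -0.6]
opening: 0.011
```

{"method": "play_rows", "body": {
  "series": [
    {"dp": [0, 0, -0.5], "rotation": [0, 0, 0], "grip": 0.05},
    {"dp": [0, 0, -1.0], "rotation": [0, 0, 0], "grip": 0.05},
    {"dp": [0, 0, -1.3], "rotation": [0, 0, 0], "grip": 0.05},
    {"dp": [0, 0, -1.5], "rotation": [0, 0, 0], "grip": 0.05},
    {"dp": [0, 0, -1.5], "rotation": [0, 0, 0], "grip": 0.05}
  ]
}}

```text
time: 13.25
tool_pos: [0.6568, 0.1191, 0.0601]
ee_rot: [0.676, 0.736, 0.0, 0.0]
force: [-2.3, 0.6, 3.9]
opening: 0.0105
```

{"method": "play_rows", "body": {
  "series": [
    {"dp": [0, 0, -0.1], "rotation": [0, 0, 0], "grip": 0.3},
    {"dp": [0, 0, 0], "rotation": [0, 0, 0], "grip": 0.5},
    {"dp": [0, 0, 0], "rotation": [0, 0, 0], "grip": 0.5},
    {"dp": [0, 0, 0], "rotation": [0, 0, 0], "grip": 0.5},
    {"dp": [0, 0, 4], "rotation": [0, 0, 0], "grip": 0.5},
    {"dp": [0, 0, 8], "rotation": [0, 0, 0], "grip": 0.5},
    {"dp": [0, 0, 11], "rotation": [0, 0, 0], "grip": 1},
    {"dp": [0, 0, 11], "rotation": [0, 0, 0], "grip": 1},
    {"dp": [0, 0, 11], "rotation": [0, 0, 0], "grip": 1}
  ]
}}

```text
time: 14.0
tool_pos: [0.6581, 0.1191, 0.1718]
ee_rot: [0.676, 0.736, 0.002, 0.002]
force: [-0.8, -1.0, -0.1]
opening: 0.0634
```

Run:
```python
from m import *
o=monitor.get_obs(); Rt=R.from_quat(o['ee_rot']).as_matrix(); print(o['time'],o['tool_pos'],o['opening'])
c=imaging.read_camera('wrist')
A=cloud(c,np.ones((384,512),bool),o)
P=A[(abs(A[:,0]-.656)<.06)&(abs(A[:,1]-.118)<.09)]
for lo,hi in [(.034,.046),(.05,.068),(.07,.1)]:
    Q=P[(P[:,2]>lo)&(P[:,2]<hi)]; print(lo,len(Q),rect(Q) if len(Q)>4 else '',np.percentile(Q[:,2],98) if len(Q) else '')
run(c,o,['blue_pot_center','blue_coaster'])
c=imaging.read_camera('side'); s=silhouettes(c,'card_center'); P=cloud(c,s[0]['pixels']); print('side card',P.min(0),P.max(0),np.percentile(P[:,2],95))
cv2.imwrite('pics/s2.png',cv2.resize(c['image'][120:320,100:370],(800,593)))
```

```text
14.0 [0.6580934  0.11909902 0.17179893] 0.06339456170886296
0.034 1282 c=(655.1,118.5) 108x29 long-axis -85.2deg 0.04213204264147772
0.05 36 c=(656.0,121.2) 79x5 long-axis -84.4deg 0.06516973527534305
0.07 692 c=(655.7,118.8) 84x12 long-axis -85.1deg 0.08290003965471832
blue_pot_center top z 0.0615 c 442.1 296.3 r 20.9
blue_coaster c=(603.0,307.0) 72x33 long-axis 4.2deg
side card [0.64765582 0.07795588 0.00652097] [0.68732611 0.1608063  0.08296195] 0.08137882661766818
```

View pics/s2.png

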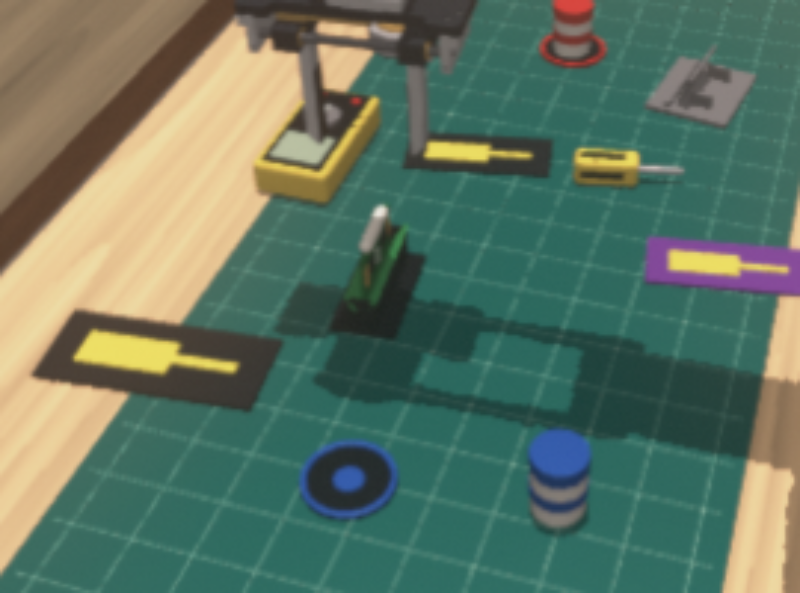

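The card is seated: its bar top is at 82 mm and it is centred within 1 mm. In this picture the red pot is on its coaster at (575,25). Next is the blue pot.

{"method": "play_rows", "body": {
  "series": [
    {"dp": [-21.5, 18.4, -1], "rotation": [0, 0, 0], "grip": 1},
    {"dp": [-21.5, 18.4, -1], "rotation": [0, 0, 0], "grip": 1},
    {"dp": [-21.5, 18.4, -1], "rotation": [0, 0, 0], "grip": 1},
    {"dp": [-21.5, 18.4, -1], "rotation": [0, 0, 0], "grip": 1},
    {"dp": [-21.5, 18.4, -1], "rotation": [0, 0, 0], "grip": 1},
    {"dp": [-21.5, 18.4, -1], "rotation": [0, 0, 0], "grip": 1},
    {"dp": [-21.5, 18.4, -1], "rotation": [0, 0, 0], "grip": 1},
    {"dp": [-21.5, 18.4, -1], "rotation": [0, 0, 0], "grip": 1},
    {"dp": [-21.5, 18.4, -1], "rotation": [0, 0, 0], "grip": 1},
    {"dp": [-21.5, 18.4, -1], "rotation": [0, 0, 0], "grip": 1}
  ]
}}

```text
time: 15.08
tool_pos: [0.4419, 0.3027, 0.1589]
ee_rot: [0.676, 0.737, -0.001, 0.0]
force: [0.5, -0.8, -0.2]
opening: 0.0941
```

Run:
```python
from m import *
o=monitor.get_obs(); print(o['time'],o['tool_pos'],o['opening'])
c=imaging.read_camera('wrist'); run(c,o,['blue_pot_center','blue_coaster'])
```

```text
15.0833 [0.44186575 0.30272149 0.1589016 ] 0.09405056874779308
blue_pot_center top z 0.0612 c 439.9 303.7 r 22.9
blue_coaster c=(599.0,329.3) 77x75 long-axis -25.1deg
```

{"method": "play_rows", "body": {
  "series": [
    {"dp": [-0.1, 0.1, -4], "rotation": [0, 0, 0], "grip": 1},
    {"dp": [-0.1, 0.1, -8], "rotation": [0, 0, 0], "grip": 1},
    {"dp": [-0.1, 0.1, -12], "rotation": [0, 0, 0], "grip": 1},
    {"dp": [-0.1, 0.1, -13.8], "rotation": [0, 0, 0], "grip": 1},
    {"dp": [-0.1, 0.1, -13.8], "rotation": [0, 0, 0], "grip": 0.6},
    {"dp": [-0.1, 0.1, -13.8], "rotation": [0, 0, 0], "grip": 0.2},
    {"dp": [-0.1, 0.1, -13.8], "rotation": [0, 0, 0], "grip": 0.2},
    {"dp": [-0.1, 0.1, -13.8], "rotation": [0, 0, 0], "grip": 0.2},
    {"dp": [-0.1, 0.1, -13.8], "rotation": [0, 0, 0], "grip": 0.2},
    {"dp": [-0.1, 0.1, -13.8], "rotation": [0, 0, 0], "grip": 0.2},
    {"dp": [-0.1, 0.1, -13.8], "rotation": [0, 0, 0], "grip": 0.2},
    {"dp": [-0.1, 0.1, -13.8], "rotation": [0, 0, 0], "grip": 0.2},
    {"dp": [-0.1, 0.1, -13.8], "rotation": [0, 0, 0], "grip": 0.2},
    {"dp": [-0.1, 0.1, -13.8], "rotation": [0, 0, 0], "grip": 0.2}
  ],
  "squeeze": 25
}}

```text
time: 16.4
tool_pos: [0.441, 0.3042, 0.0222]
ee_rot: [0.676, 0.737, 0.0, 0.0]
force: [-0.5, 0.2, 5.3]
opening: 0.0454
```

{"method": "play_rows", "body": {
  "series": [
    {"dp": [0, 0, 3], "rotation": [0, 0, 0], "grip": 0.2},
    {"dp": [0, 0, 7], "rotation": [0, 0, 0], "grip": 0.2},
    {"dp": [0, 0, 11], "rotation": [0, 0, 0], "grip": 0.2},
    {"dp": [0, 0, 14], "rotation": [0, 0, 0], "grip": 0.2},
    {"dp": [16, -1.5, 14], "rotation": [0, 0, 0], "grip": 0.2},
    {"dp": [16, -1.5, 14], "rotation": [0, 0, 0], "grip": 0.2},
    {"dp": [16, -1.5, 14], "rotation": [0, 0, 0], "grip": 0.2},
    {"dp": [16, -1.5, 14], "rotation": [0, 0, 0], "grip": 0.2},
    {"dp": [16, -1.5, 14], "rotation": [0, 0, 0], "grip": 0.2},
    {"dp": [16, -1.5, 14], "rotation": [0, 0, 0], "grip": 0.2},
    {"dp": [16, -1.5, 14], "rotation": [0, 0, 0], "grip": 0.2},
    {"dp": [16, -1.5, 14], "rotation": [0, 0, 0], "grip": 0.2}
  ]
}}

```text
time: 17.4
tool_pos: [0.5989, 0.2891, 0.161]
ee_rot: [0.676, 0.737, -0.001, -0.001]
force: [0.2, 0.1, -1.8]
opening: 0.0455
```

```bash
cat > pot.py <<'E'
from m import *
import sys
k=sys.argv[1]
o=monitor.get_obs(); print(o['time'],o['tool_pos'],o['opening'])
c=imaging.read_camera('wrist'); run(c,o,[k+'_coaster'])
s=silhouettes(c,k+'_pot_center')
P=cloud(c,s[0]['pixels'],o); q=np.percentile(P[:,2],97); Q=P[P[:,2]>q-.006]; print('pot',q,cv2.minEnclosingCircle((Q[:,:2]*1000).astype(np.float32)))
E
python3 pot.py blue
```

```text
17.4 [0.59886154 0.28913629 0.16103684] 0.04547840920710117
blue_coaster c=(600.3,328.8) 75x74 long-axis 5.0deg
pot 0.1999621448872126 ((599.0859985351562, 288.8717346191406), 23.13675880432129)
```

{"method": "play_rows", "body": {
  "series": [
    {"dp": [0.2, 3.95, 0], "rotation": [0, 0, 0], "grip": 0.2},
    {"dp": [0.2, 3.95, -4], "rotation": [0, 0, 0], "grip": 0.2},
    {"dp": [0.2, 3.95, -8], "rotation": [0, 0, 0], "grip": 0.2},
    {"dp": [0.2, 3.95, -11.5], "rotation": [0, 0, 0], "grip": 0.2},
    {"dp": [0.2, 3.95, -13], "rotation": [0, 0, 0], "grip": 0.2},
    {"dp": [0.2, 3.95, -13.5], "rotation": [0, 0, 0], "grip": 0.2},
    {"dp": [0.2, 3.95, -13.6], "rotation": [0, 0, 0], "grip": 0.2},
    {"dp": [0.2, 3.95, -13.6], "rotation": [0, 0, 0], "grip": 0.2}
  ]
}}

```text
time: 18.22
tool_pos: [0.6028, 0.329, 0.0262]
ee_rot: [0.676, 0.737, 0.0, 0.0]
force: [0.8, -0.8, -0.9]
opening: 0.0453
```

{"method": "play_rows", "body": {
  "series": [
    {"dp": [0, 0, 0], "rotation": [0, 0, 0], "grip": 0.6},
    {"dp": [0, 0, 0], "rotation": [0, 0, 0], "grip": 0.7},
    {"dp": [0, 0, 0], "rotation": [0, 0, 0], "grip": 0.7},
    {"dp": [0, 0, 0], "rotation": [0, 0, 0], "grip": 0.7},
    {"dp": [0, 0, 0], "rotation": [0, 0, 0], "grip": 0.7},
    {"dp": [0, 0, 4], "rotation": [0, 0, 0], "grip": 0.7},
    {"dp": [0, 0, 8], "rotation": [0, 0, 0], "grip": 0.7},
    {"dp": [0, 0, 12], "rotation": [0, 0, 0], "grip": 0.7},
    {"dp": [0, 0, 15], "rotation": [0, 0, 0], "grip": 0.7},
    {"dp": [0, 0, 15], "rotation": [0, 0, 0], "grip": 0.7},
    {"dp": [0, 0, 15], "rotation": [0, 0, 0], "grip": 0.7}
  ]
}}

```text
time: 19.13
tool_pos: [0.6039, 0.329, 0.1782]
ee_rot: [0.676, 0.736, 0.002, 0.001]
force: [-0.4, 0.1, -1.3]
opening: 0.066
```

```bash
python3 pot.py blue; python3 -c "
from h import *
print(R.from_quat(monitor.get_obs()['ee_rot']).as_matrix().round(3))"
```

```text
19.1333 [0.60388197 0.32899246 0.17822292] 0.06599356171556897
blue_coaster c=(598.9,335.7) 74x60 long-axis 14.9deg
pot 0.06430188429610663 ((603.268310546875, 328.8417663574219), 22.607128143310547)
[[-0.085  0.996 -0.004]
 [ 0.996  0.085 -0.002]
 [-0.001 -0.004 -1.   ]]
```

Both pots are placed. Now the screwdriver: a −83° turn brings the jaws across the handle.

{"method": "play_rows", "body": {
  "series": [
    {"dp": [-10.3, -44, -1], "rotation": [0, 0, -1.45], "grip": 1},
    {"dp": [-10.3, -44, -1], "rotation": [0, 0, -1.45], "grip": 1},
    {"dp": [-10.3, -44, -1], "rotation": [0, 0, -1.45], "grip": 1},
    {"dp": [-10.3, -44, -1], "rotation": [0, 0, -1.45], "grip": 1},
    {"dp": [-10.3, -44, -1], "rotation": [0, 0, -1.45], "grip": 1},
    {"dp": [-10.3, -44, -1], "rotation": [0, 0, -1.45], "grip": 1},
    {"dp": [-10.3, -44, -1], "rotation": [0, 0, -1.45], "grip": 1},
    {"dp": [-10.3, -44, -1], "rotation": [0, 0, -1.45], "grip": 1},
    {"dp": [-10.3, -44, -1], "rotation": [0, 0, -1.45], "grip": 1},
    {"dp": [-10.3, -44, -1], "rotation": [0, 0, -1.45], "grip": 1},
    {"dp": [-10.3, -44, -1], "rotation": [0, 0, -1.45], "grip": 1},
    {"dp": [-10.3, -44, -1], "rotation": [0, 0, -1.45], "grip": 1},
    {"dp": [-10.3, -44, -1], "rotation": [0, 0, -1.45], "grip": 1},
    {"dp": [-10.3, -44, -1], "rotation": [0, 0, -1.45], "grip": 1},
    {"dp": [-10.3, -44, -1], "rotation": [0, 0, -1.45], "grip": 1},
    {"dp": [-10.3, -44, -1], "rotation": [0, 0, -1.45], "grip": 1}
  ]
}}

```text
time: 20.62
tool_pos: [0.4995, -0.1103, 0.1649]
ee_rot: [0.995, 0.104, -0.001, -0.001]
force: [-0.2, 0.3, 0.3]
opening: 0.0942
```

```bash
cat > sd.py <<'E'
from m import *
o=monitor.get_obs(); Rt=R.from_quat(o['ee_rot']).as_matrix(); print(o['time'],o['tool_pos'],o['opening']); print(Rt.round(3)[:2], 'jaw deg',np.degrees(np.arctan2(Rt[1,1],Rt[0,1])).round(1))
c=imaging.read_camera('wrist'); run(c,o,['screwdriver_handle','tool_pad'])
import sys; cv2.imwrite(sys.argv[1],c['image'])
E
python3 sd.py pics/w6.png
```

```text
20.6167 [ 0.49949988 -0.11030236  0.16489541] 0.09422524006610696
[[ 0.978  0.207 -0.001]
 [ 0.207 -0.978  0.001]] jaw deg -78.0
screwdriver_handle handle c=(499.1,-110.2) 63x28 long-axis 12.7deg z 0.029 all c=(476.9,-114.8) 108x28 long-axis 11.9deg
tool_pad c=(633.1,-112.2) 152x67 long-axis 11.0deg
  yellow c=(633.3,-113.1) 110x30 long-axis 12.5deg [ 0.6456 -0.11  ]
```

View pics/w6.png

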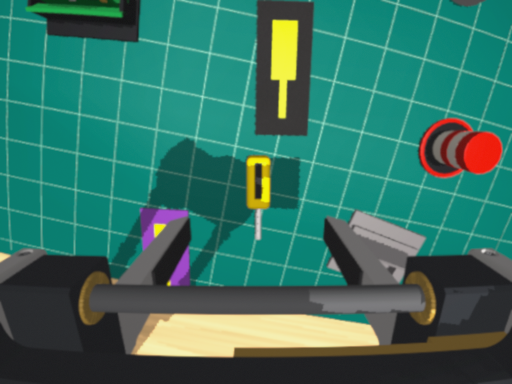

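The screwdriver handle is at (258,182), in line with the jaws. The pad outline at (284,55) points the same way. I grasp it.

{"method": "play_rows", "body": {
  "series": [
    {"dp": [0, 0, -4], "rotation": [0, 0, 0], "grip": 0.8},
    {"dp": [0, 0, -8], "rotation": [0, 0, 0], "grip": 0.7},
    {"dp": [0, 0, -12], "rotation": [0, 0, 0], "grip": 0.6},
    {"dp": [0, 0, -15], "rotation": [0, 0, 0], "grip": 0.6},
    {"dp": [0, 0, -15.7], "rotation": [0, 0, 0], "grip": 0.5},
    {"dp": [0, 0, -15.7], "rotation": [0, 0, 0], "grip": 0.2},
    {"dp": [0, 0, -15.7], "rotation": [0, 0, 0], "grip": 0.1},
    {"dp": [0, 0, -15.7], "rotation": [0, 0, 0], "grip": 0.1},
    {"dp": [0, 0, -15.7], "rotation": [0, 0, 0], "grip": 0.1},
    {"dp": [0, 0, -15.7], "rotation": [0, 0, 0], "grip": 0.1},
    {"dp": [0, 0, -15.7], "rotation": [0, 0, 0], "grip": 0.1},
    {"dp": [0, 0, -15.7], "rotation": [0, 0, 0], "grip": 0.1},
    {"dp": [0, 0, -15.7], "rotation": [0, 0, 0], "grip": 0.1},
    {"dp": [0, 0, -15.7], "rotation": [0, 0, 0], "grip": 0.1},
    {"dp": [0, 0, -15.7], "rotation": [0, 0, 0], "grip": 0.1}
  ],
  "squeeze": 30
}}

```text
time: 22.02
tool_pos: [0.5008, -0.1118, 0.01]
ee_rot: [0.995, 0.103, 0.001, 0.0]
force: [-0.1, 0.7, 6.6]
opening: 0.0275
```

{"method": "play_rows", "body": {
  "series": [
    {"dp": [0, 0, 3], "rotation": [0, 0, 0], "grip": 0.1},
    {"dp": [0, 0, 7], "rotation": [0, 0, 0], "grip": 0.1},
    {"dp": [7.8, 0.1, 11], "rotation": [0, 0, 0], "grip": 0.1},
    {"dp": [11, 0.2, 12], "rotation": [0, 0, 0], "grip": 0.1},
    {"dp": [11, 0.2, 12], "rotation": [0, 0, 0], "grip": 0.1},
    {"dp": [11, 0.2, 12], "rotation": [0, 0, 0], "grip": 0.1},
    {"dp": [11, 0.2, 12], "rotation": [0, 0, 0], "grip": 0.1},
    {"dp": [11, 0.2, 12], "rotation": [0, 0, 0], "grip": 0.1}
  ]
}}

```text
time: 22.68
tool_pos: [0.6081, -0.1092, 0.1277]
ee_rot: [0.995, 0.103, -0.002, -0.001]
force: [-0.3, 0.3, -2.0]
opening: 0.0276
```

Run:
```python
from m import *
o=monitor.get_obs(); print(o['time'],o['tool_pos'],o['opening'])
c=imaging.read_camera('wrist'); run(c,o,['tool_pad'])
s=silhouettes(c,'screwdriver_handle')[0]['pixels']; P=cloud(c,s,o); print(P[:,2].max(),rect(P[P[:,2]>.08]),'top',rect(P[P[:,2]>P[:,2].max()-.008]))
cv2.imwrite('pics/w7.png',c['image'])
```

```text
22.6833 [ 0.60807069 -0.10916133  0.12766956] 0.027581692346959057
tool_pad c=(639.3,-110.3) 136x66 long-axis 10.9deg
  yellow c=(648.5,-109.7) 78x30 long-axis 11.6deg [ 0.6538 -0.1084]
0.14805591888929093 c=(584.9,-113.2) 108x28 long-axis 11.8deg top c=(606.9,-108.6) 63x28 long-axis 11.7deg
```

View pics/w7.png

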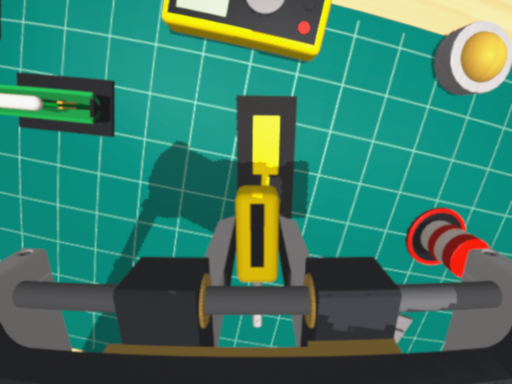

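The held screwdriver lies at (258,235), level and parallel to the outline at (265,140). It needs +4.9 cm in x and about 11.6 cm down.

{"method": "play_rows", "body": {
  "series": [
    {"dp": [4, 0.1, 0], "rotation": [0, 0, -0.014], "grip": 0.1},
    {"dp": [4.85, 0.1, -2], "rotation": [0, 0, -0.014], "grip": 0.1},
    {"dp": [4.85, 0.1, -6], "rotation": [0, 0, -0.014], "grip": 0.1},
    {"dp": [4.85, 0.1, -9.5], "rotation": [0, 0, -0.014], "grip": 0.1},
    {"dp": [4.85, 0.1, -11], "rotation": [0, 0, -0.014], "grip": 0.1},
    {"dp": [4.85, 0.1, -11.5], "rotation": [0, 0, -0.014], "grip": 0.1},
    {"dp": [4.85, 0.1, -11.6], "rotation": [0, 0, -0.014], "grip": 0.1},
    {"dp": [4.85, 0.1, -11.6], "rotation": [0, 0, -0.014], "grip": 0.1}
  ]
}}

```text
time: 23.5
tool_pos: [0.6563, -0.1083, 0.0121]
ee_rot: [0.995, 0.096, -0.001, -0.001]
force: [0.2, 0.9, -0.9]
opening: 0.0275
```

{"method": "play_rows", "body": {
  "series": [
    {"dp": [0, 0, 0], "rotation": [0, 0, 0], "grip": 0.4},
    {"dp": [0, 0, 0], "rotation": [0, 0, 0], "grip": 0.5},
    {"dp": [0, 0, 0], "rotation": [0, 0, 0], "grip": 0.5},
    {"dp": [0, 0, 0], "rotation": [0, 0, 0], "grip": 0.5},
    {"dp": [0, 0, 0], "rotation": [0, 0, 0], "grip": 0.5},
    {"dp": [0, 0, 4], "rotation": [0, 0, 0], "grip": 0.5},
    {"dp": [0, 0, 8], "rotation": [0, 0, 0], "grip": 0.5},
    {"dp": [0, 0, 12], "rotation": [0, 0, 0], "grip": 0.5},
    {"dp": [-4, 0, 16], "rotation": [0, 0, 0], "grip": 0.5},
    {"dp": [-8, 0, 20], "rotation": [0, 0, 0], "grip": 0.5},
    {"dp": [-12, 0, 22], "rotation": [0, 0, 0], "grip": 0.5},
    {"dp": [-16, 0, 22], "rotation": [0, 0, 0], "grip": 0.5},
    {"dp": [-16, 0, 22], "rotation": [0, 0, 0], "grip": 0.5},
    {"dp": [-16, 0, 22], "rotation": [0, 0, 0], "grip": 0.5}
  ]
}}

```text
time: 24.67
tool_pos: [0.4939, -0.1081, 0.2352]
ee_rot: [0.995, 0.095, 0.0, 0.0]
force: [-0.4, 0.3, 0.2]
opening: 0.0472
```

Run:
```python
from m import *
import m
o=monitor.get_obs(); print(o['time'],o['tool_pos'],o['force'])
def sd(c,o=None):
    L=silhouettes(c,'screwdriver_handle'); 
    if L: 
        P=cloud(c,L[0]['pixels'],o); print('sd',rect(P[P[:,2]>.022]),'top',np.percentile(P[:,2],95).round(4),'all',rect(P[P[:,2]>.008]))
def pots(c):
    for k in ['red','blue']:
        for s in silhouettes(c,k+'_pot_center')[:1]:
            P=cloud(c,s['pixels']); q=np.percentile(P[:,2],95); Q=P[P[:,2]>q-.005]; (x,y),r=cv2.minEnclosingCircle((Q[:,:2]*1000).astype(np.float32)); print(k,q.round(4),round(x,1),round(y,1),round(r,1))
c=imaging.read_camera('wrist'); run(c,o,['tool_pad']); sd(c,o)
w=c['image']
for n in ['scene','side']:
    c=imaging.read_camera(n); print(n); sd(c); pots(c); run(c,None,['red_coaster','blue_coaster'])
    for k in mark_of(c,'multimeter')[:1]: print('mm',onplane(c,k['uv'],0)[0].round(3))
    if n=='scene': cv2.imwrite('pics/f.png',cv2.resize(c['image'][100:320,30:480],(800,391)))
cv2.imwrite('pics/fw.png',w)
```

```text
24.6667 [ 0.49385527 -0.10811811  0.23518921] [-0.42643448  0.31973717  0.17370432]
tool_pad None
sd c=(633.9,-112.3) 103x28 long-axis 11.3deg top 0.0325 all c=(632.4,-111.9) 106x29 long-axis 10.0deg
scene
sd c=(640.2,-112.9) 101x28 long-axis 10.1deg top 0.0329 all c=(640.1,-112.7) 101x28 long-axis 11.2deg
red 0.064 595.4 -339.5 23.6
blue 0.0644 607.5 327.6 23.2
red_coaster c=(601.5,-332.9) 75x60 long-axis -55.5deg
blue_coaster c=(611.9,322.2) 75x63 long-axis 54.4deg
mm [ 0.79 -0.06  0.  ]
side
sd c=(647.4,-105.8) 73x27 long-axis 12.0deg top 0.0312 all c=(632.8,-108.5) 103x27 long-axis 13.8deg
red 0.0625 590.4 -339.7 25.3
blue 0.0636 604.3 329.0 23.3
red_coaster c=(585.6,-327.7) 72x65 long-axis 16.6deg
blue_coaster c=(598.0,335.1) 76x63 long-axis 33.8deg
mm [ 0.791 -0.074  0.   ]
```

View pics/f.png

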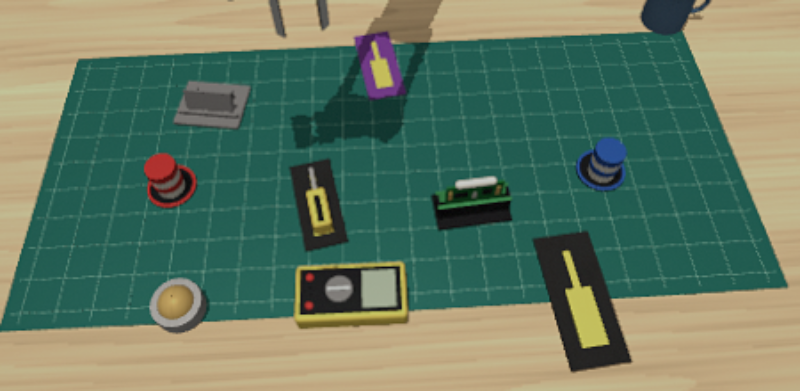

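View pics/fw.png

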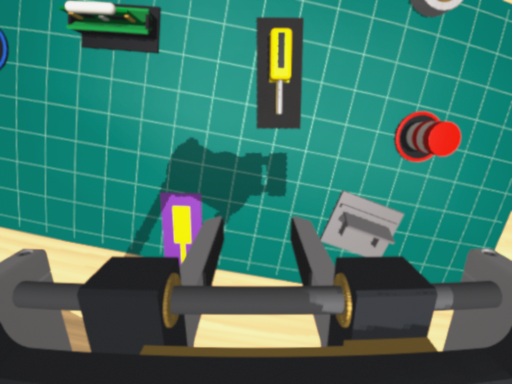

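Both final pictures show everything in place: the pots stand in their coasters, the screwdriver covers its outline, the card is in the slot and the gripper is clear. I hand the job in.

```bash
python3 -c "
from cell import job
print(job.close_job())"
```

```text
the job is handed in; nothing more can be done
None
```

The job is handed in, at about 25 s of the 109 s allowed, with everything released and the gripper clear. No verdict is reported, so these figures are from my own last camera checks.

- **Pots:** both stand in their own colour's coaster, about 2–3 mm from centre by the same camera. Their lid tops are at 63–64 mm, which fits the 3 mm coaster floor.
- **Screwdriver:** it lies flat on the smaller black pad, with its tip the outlined way. Its position is within a few mm of the outline and about 1° off in angle. The scene camera put its visible area about 6 mm further along the pad than the wrist camera did. Part of the shaft may have been cut off in that view, and it is still inside the 12 mm tolerance.
- **Card:** it is upright and fully home in the slot, with its top at 82–83 mm where 82 is nominal, and centred within about 1 mm.
- **Multimeter:** it was not touched. The network's marks for it moved about 10–20 mm between pictures, which is its usual scatter, and the pictures show no shift.

In the final views the pots partly hid the coasters, and the wrist view found no pad under the screwdriver. I therefore relied on the earlier, unobstructed measurements of those places.

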